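# Unlatch and slide open the filter box of the bench suction

### The job

Open the dark grey suction filter box on the bench so that the filter can be inspected: press the orange snap tab behind the blue cover all the way down, where it stays, and then push the cover away from the hose stub, over the tab, to the far end of the box, until it has left its seat and the whole filter bay is uncovered. Do it by pressing and pushing only, without lifting or tilting the cover out of its guide rails, and leave the loose dental things around the box where they are.

Things in the scene. Friction and masses are not known exactly. Their poses are not given: they have to be found in the camera images.
- filter_box: Dark grey filter box fixed to the bench, 209 mm long (x), 122 mm wide (y), 44 mm high; place and heading vary. Origin: centre of its underside, on the bench top; z up; +x is the way the cover opens. Front end (-x) has a round black hose stub, to x = -116 mm, 25 mm high. Guide rails along both sides: inner faces y = +-51.5 mm, tops z = 41 mm. Inside them ledges, |y| over 39.5 mm, top z = 30 mm, carry the cover.
- bay (a point): Centre of the filter bay (white pleated filter) at ledge height: box x = -33, y = 0, z = 30 mm; the bay spans box x = -72 to +6.5 mm. In front of it a block, box x = -100 to -72 mm, top z = 25 mm. Behind it the deck, top z = 27 mm, with the tab in it.
- end_stop (a point): Foot of the face of the end stop at the far end of the box: box x = 100.5, y = 0, z = 30 mm (the stop's top is at z = 44 mm).
- cover: Blue cover, loose, about 0.12 kg: plate 82 (x) by 100 (y) by 6 mm with a crown 78 x 80 mm, 20 mm high in all. Origin: centre of its underside; axes as the box's. Starts seated at box x = -27, y = 0, z = 30 mm, over the bay; 3 mm behind it the tab blocks it. With the tab down it slides to box +x between the rails (1.5 mm play a side), 86 mm to the end stop (origin then at x = 59 mm). Takes about 1 N.
- push_face (a point): Middle of the flat front (-x) face of the cover's crown, 80 mm wide (y), from 36 to 50 mm above the bench: the face to push. It lies 39 mm to -x of the cover's origin and 13 mm above it; the plate below it reaches 2 mm farther to -x.
- tab_top (a point): Centre of the top of the orange snap tab, 42 mm (x) by 36 mm (y): box x = 38, y = 0, z = 40 mm when up, 28 mm when fully down (then 1 mm above the deck). Its front face stands 3 mm behind the cover's rear edge; the cover's crown is 10 mm higher than the tab. Free deck all round it inside the rails.
- snap_tab (a joint): Travel of the snap tab, m: 0 up (locks the cover), 0.012 fully pressed down. About 4 to 6 N push it down; it has no return spring and stays where it is left. The cover passes over it from 0.010 on.
- cast: White plaster dental cast, 51 x 58 x 31 mm, loose, beside the box; origin at the centre of its underside. Bystander.
- denture: Pink denture with teeth, 44 x 52 x 23 mm, loose, beside the box; origin at the centre of its underside. Bystander.
- wheel: White scalloped polishing mop wheel with dark hub, 44 mm across, 12 mm high, loose, lying near the front of the box; origin at the centre of its underside. Bystander.
- jar: Small jar with white lid, 58 mm across, 42 mm high, loose, at the right rear; origin at the centre of its underside. Bystander.
- handpiece: Magenta micromotor handpiece, 183 mm long, 24 mm thick, loose, lying at the right; origin at the middle of its underside. Bystander.
Not all that is in view belongs to the job. What is meant by the cover is not turquoise, and is the smaller of those in its own colour.

How it is judged (in metres and radians):
On the way, in this order (a step that is already met when the one before it is completed fails the run):
1. the snap tab is pressed down while the cover is still on its seat (value of joint snap_tab above 0.0102 m and x of cover in the frame of filter_box below -0.018 m), for 0.1 s.
2. the cover is pushed off its seat, the filter bay fully uncovered (x of cover in the frame of filter_box above 0.05 m), for 0.1 s.
At the end, for the whole second after the job is handed in: The cover lies flat (0.06 rad) and still on the ledges, its origin over 50 mm to +x of the box's origin (end stop at 59 mm) and within 4 mm of sliding height; the tab is still down (over 9.5 mm); every bystander is within 15 mm of where it stood (x of cover in the frame of filter_box above 0.05 m and z of cover in the frame of filter_box between 0.026 and 0.034 m and angle between cover's own z axis and vertical below 0.06 rad and linear speed of cover below 0.02 m/s and value of joint snap_tab above 0.0095 m and distance of each of cast, denture, wheel, jar, handpiece from where it was at the start of the episode below 0.015 m); the robot touches nothing.
It fails at once if the cover is lifted more than 8 mm off its ledges (z of cover in the frame of filter_box above 0.038 m).
It fails at once if the cover is tilted more than 0.15 rad (angle between cover's own z axis and vertical above 0.15 rad).
It fails at once if a bystander is moved by more than 15 mm (distance of any of cast, denture, wheel, jar, handpiece from where it was at the start of the episode above 0.015 m).
It also fails if it takes over 35 s, if anything falls off the work surface, if the arm or the gripper's body presses on something with over 40 N, if the wrist force passes 120 N, or if a joint passes its speed limit or range.

### The arm

A 7-joint arm with a two-finger parallel gripper is mounted at the origin on the work surface; the furniture and walls round the work are solid. World frame = base frame: x ahead of the robot, y to its left, z up, the work surface at z = 0. Lengths are in m, angles in degrees, forces in N, time in s.
With the tool pointing down it reaches from about 0.425 to 0.875 m from the base axis. Payload 4.7 kg.
Tool frame: the origin (TCP) lies at the very end of the fingers, on their centre line; the grasp point (between the pads) lies 19 mm behind it; z points along the fingers, y is the direction in which the jaws open and shut (so a half turn about z gives the same grasp; the last joint's range is limited). The gripper opens to 87 mm and grips with 3 to 60 N. Pads are 19 mm wide; open, the fingers measure 117 mm over their backs; the gripper's body (75 mm by 190 mm) begins 51 mm behind the grasp point.
Start: joints at [74.662, 18.392, -4.016, 83.108, 1.295, 78.541, -3.26], TCP at [0.181, -0.624, 0.223] pointing down, gripper open.
Joint ranges: [-163.93, 163.93], [-17.29, 119.83], [-79.2, 71.16], [3.27, 140.29], [-89.18, 269.18], [5.43, 117.66], [-154.24, 154.24]. Speed limits (degrees/s): [147.25, 147.25, 180, 180, 180, 180, 180].

### API

Orientations are given as [roll, pitch, yaw] about the fixed x, y, z axes, in that order (R = Rz(yaw) Ry(pitch) Rx(roll)).
In Python, from cell import env gives the robot as it stands.
- The arm moves only by the tool servo_tool, never from a script. Its argument "increments" is a list that holds one entry, the list of rows, each a list of 7 numbers: the shift along the tool's x, y, z in m, then the turn, a rotation vector about the tool's x, y, z in degrees, then the opening, from -1 (shut) to 1 (fully open). In form: [[[dx, dy, dz, rx, ry, rz, fingers], ...]]. A call has 1 to 20 rows; each row is the pose to reach, as a shift and turn from the pose commanded when the call began, along the tool's axes at that moment; what a row does not reach only later rows make up. A row lasts 1/10 s, in which the tool goes at most 50 mm and 8.59 degrees, less where a joint would pass 70% of its speed; a pose out of reach is approached as far as the arm can. A call with a gripper value outside its range is refused whole. The fingers move at their own pace and stop on an object; "squeeze" is the grip in N (left out, the last holds). Time passes only in rows, so rows that repeat a pose let the fingers close. It gives the time, the measured TCP pose, the force and the opening at its end, in the units of the state.
- env.get_obs(): the state, without advancing time (a new reading comes with each control period).
- env.read_camera(name): name is "side" or "top" or "wrist"; returns a dict with "frame" (480x640x3 uint8, blue, green, red), "intrinsics" (3x3 intrinsics, pixels), "D" ([k1, k2, p1, p2, k3] as OpenCV has them; the pictures are not rectified), "rvec" (rotation vector, rad) and "tvec" (3), from world to camera coordinates, as OpenCV has them. Camera axes: x right, y down, z forward; pixel columns grow to the right and rows downward; lengths in m; the calibration is good to about 2 mm. A picture is of the moment at which its call begins. There is no depth.
- env.sign_off(): hands the job in, once; it reports no verdict.
The state is a dict: "time_s": time; "qpos": joint angles; "joint_velocities": joint speeds; "effort": joint torques, N m; "tool_pos": TCP position; "tool_rot": TCP orientation; "force": force on the tool from outside, world axes, zero at the start; "wrist_torque": the same for the moment, N m; "grip_width": finger opening in m.
Only numpy, scipy, OpenCV 4.12 (cv2) and the standard library are available. Lean on these libraries where they do the work, as an engineer would, in place of code of your own. Each camera call takes 0.05 s, during which the arm holds its last target.

## Working session

There is one attempt and no reset: what is moved stays moved. The work goes in short steps, Python scripts to look and compute and a tool call to move; the robot and the scene stay as the last step left them, time stands still between calls to the robot, and variables do not carry over. Pictures are saved under pics/ and viewed, and the job is handed in when it is done.

Besides the shell and the picture viewer there is one more tool, called after "Call:" by a JSON object that holds its "fn" and its "kwargs", one argument or row to a line. servo_tool: Moves the arm, as the interface text tells. Its arguments: {"type":"object","properties":{"increments":{"type":"array","items":{"type":"array","items":{"type":"array","items":{"type":"number"}}}},"squeeze":{"type":"number"}},"required":["increments"]}

```bash
mkdir -p pics; ls
python3 - <<'E'
from cell import env
import cv2,pickle
o=env.get_obs(); print(o)
d={}
for n in ["side","top","wrist"]:
    c=env.read_camera(n); d[n]=c; cv2.imwrite(f"pics/{n}0.png",c["frame"])
pickle.dump(d,open("cams0.pkl","wb"))
E
```

```text
pics
{'time_s': 0.0, 'qpos': array([74.6610439 , 18.43887137, -4.01617384, 83.17364519,  1.29415306,
       78.54151589, -3.26067871]), 'joint_velocities': array([ 0.04155568, -0.0133485 , -0.05399312, -0.01976855, -0.04758111,
       -0.08127291, -0.0478219 ]), 'effort': array([-7.49769561e-05, -4.91301441e+01, -4.04291181e-01, -3.12529814e+01,
       -6.39837189e-02,  4.36585851e-02,  1.98007524e-04]), 'tool_pos': array([ 0.18057484, -0.62384206,  0.22147475]), 'tool_rot': array([-1.79891166e+02,  4.71137062e-03,  1.61484442e+01]), 'force': array([-0.29186057, -0.17495856, -0.04709193]), 'wrist_torque': array([0.00604815, 0.01195719, 0.00969509]), 'grip_width': 0.08688406135921137}
```

View pics/top0.png

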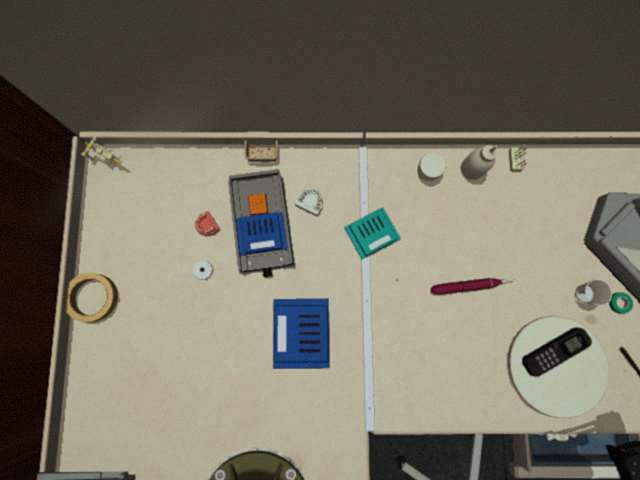

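View pics/side0.png

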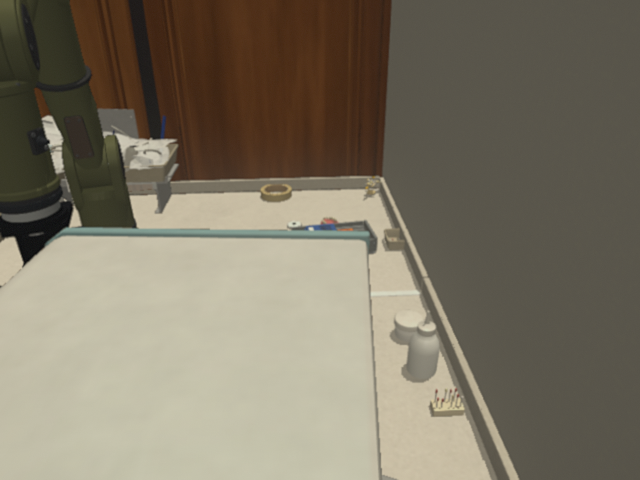

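View pics/wrist0.png

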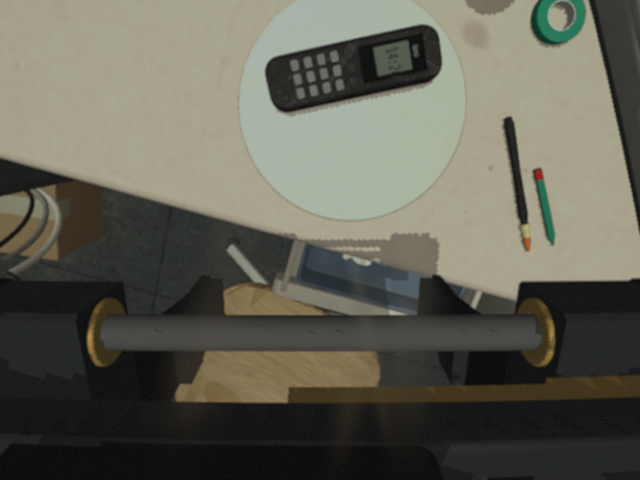

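Candidates for the cover: the blue one in the grey box at top (261,233), a larger blue one on the bench at (301,333), and a turquoise one at (372,233). I choose the smaller blue one, in the box. Next: a close crop and measurements.

```bash
cat > h.py <<'E'
import numpy as np,cv2,pickle
def ray(c,uv,z):
    uv=np.asarray(uv,float).reshape(-1,1,2)
    n=cv2.undistortPoints(uv,c["intrinsics"],c["D"]).reshape(-1,2)
    R=cv2.Rodrigues(np.array(c["rvec"],float))[0];t=np.array(c["tvec"],float).reshape(3)
    o=-R.T@t; d=np.c_[n,np.ones(len(n))]@R
    return o+d*((z-o[2])/d[:,2])[:,None]
def proj(c,P): return cv2.projectPoints(np.asarray(P,float).reshape(-1,3),c["rvec"],c["tvec"],c["intrinsics"],c["D"])[0].reshape(-1,2)
E
python3 - <<'E'
from h import *
d=pickle.load(open("cams0.pkl","rb")); c=d["top"]; f=c["frame"]
hsv=cv2.cvtColor(f,cv2.COLOR_BGR2HSV)
x0,y0,x1,y1=180,150,340,290
for name,lo,hi,z in [("blue",(105,120,60),(125,255,255),.05),("orange",(5,150,100),(18,255,255),.04)]:
    m=cv2.inRange(hsv,lo,hi); m[:y0]=0;m[y1:]=0;m[:,:x0]=0;m[:,x1:]=0
    cs,_=cv2.findContours(m,0,2); k=max(cs,key=cv2.contourArea)
    r=cv2.minAreaRect(cv2.convexHull(k)); b=cv2.boxPoints(r)
    print(name,cv2.contourArea(k),r,"\n",ray(c,b,z).round(4), ray(c,[r[0]],z).round(4))
cv2.imwrite("pics/crop0.png",cv2.resize(f[y0:y1,x0:x1],None,fx=5,fy=5,interpolation=cv2.INTER_CUBIC)[:600*1])
print(ray(c,[[320,240]],0), np.array(c["intrinsics"]), c["D"])
E
```

```text
blue 1624.0 ((260.8741149902344, 232.86834716796875), (37.63092803955078, 47.13910675048828), 82.303955078125) 
 [[ 0.5846  0.0497  0.05  ]
 [ 0.5982 -0.0489  0.05  ]
 [ 0.5179 -0.0602  0.05  ]
 [ 0.5049  0.037   0.05  ]] [[ 0.5511 -0.0055  0.05  ]]
orange 283.0 ((257.40771484375, 203.76156616210938), (18.977313995361328, 16.744688034057617), 82.87498474121094) 
 [[ 0.6357  0.0249  0.04  ]
 [ 0.6403 -0.0108  0.04  ]
 [ 0.5984 -0.0165  0.04  ]
 [ 0.5939  0.019   0.04  ]] [[0.617  0.0041 0.04  ]]
[[ 0.54461852 -0.13116655  0.        ]] [[435.60615996   0.         315.36853755]
 [  0.         435.60615996 241.31009179]
 [  0.           0.           1.        ]] [0.01491888 0.         0.         0.         0.        ]
```

Run:
```python
import cv2
f=cv2.imread("pics/top0.png")[160:285,190:330]
cv2.imwrite("pics/crop1.png",cv2.resize(f,None,fx=4.7,fy=4.7,interpolation=cv2.INTER_CUBIC))
```

```text
(no output)
```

View pics/crop1.png

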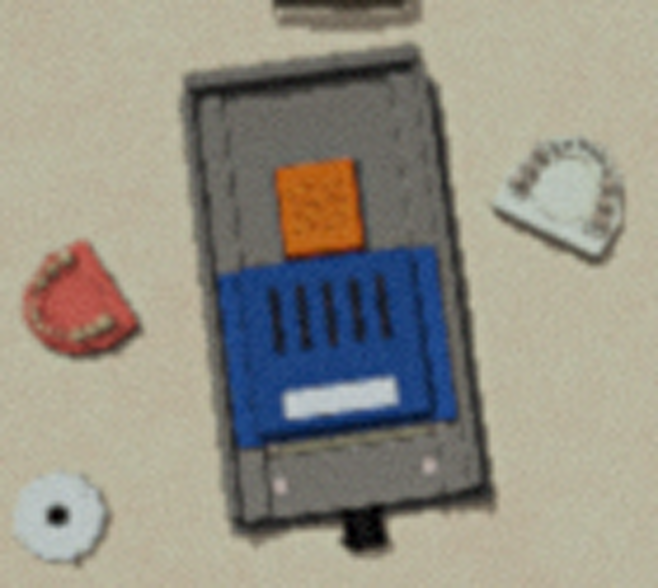

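The crop confirms it: a small blue cover sits in the grey box, with the orange tab behind it (crop 320,205) and the hose stub at the bottom (crop 365,525). I'll refine the yaw and project the box model points back as a check.

Run:
```python
from h import *
d=pickle.load(open("cams0.pkl","rb")); c=d["top"]; f=c["frame"]
hsv=cv2.cvtColor(f,cv2.COLOR_BGR2HSV)
g=cv2.cvtColor(f,cv2.COLOR_BGR2GRAY)
m=((g<135)|(hsv[...,1]>140)).astype(np.uint8)*255
z=np.zeros_like(m); z[165:285,222:300]=m[165:285,222:300]
k=max(cv2.findContours(z,0,2)[0],key=cv2.contourArea)
r=cv2.minAreaRect(k); b=cv2.boxPoints(r); print(r); P=ray(c,b,.044); print(P.round(4))
for i in range(4):
    e=P[(i+1)%4]-P[i]; print(np.linalg.norm(e[:2]).round(4), np.degrees(np.arctan2(e[1],e[0])).round(2))
yaw=np.radians(7.7); R=np.array([[np.cos(yaw),-np.sin(yaw)],[np.sin(yaw),np.cos(yaw)]])
O=np.array([.617,.0041])-R@[.038,0]; print("origin",O)
def W(x,y,z): return [*(O+R@[x,y]),z]
pts=[W(s*.1045,t*.061,.042) for s,t in[(1,1),(1,-1),(-1,-1),(-1,1)]]
tab=[W(.038+s*.021,t*.018,.04) for s,t in[(1,1),(1,-1),(-1,-1),(-1,1)]]
crn=[W(-.027+s*.039,t*.04,.05) for s,t in[(1,1),(1,-1),(-1,-1),(-1,1)]]
stub=[W(-.116,0,.0125)]
x0,y0,s=190,160,4.7
im=cv2.resize(f[160:285,190:330],None,fx=s,fy=s,interpolation=cv2.INTER_CUBIC)
for q,col in [(pts,(0,255,255)),(tab,(0,255,0)),(crn,(255,255,0))]:
    cv2.polylines(im,[((proj(c,q)-[x0,y0]+.5)*s).astype(int)],True,col,1)
cv2.circle(im,tuple(((proj(c,stub)[0]-[x0,y0]+.5)*s).astype(int)),4,(0,0,255),1)
cv2.imwrite("pics/ov1.png",im)
```

```text
((260.86029052734375, 224.95196533203125), (107.31693267822266, 57.359046936035156), 82.40535736083984)
[[ 0.679   0.0741  0.044 ]
 [ 0.6962 -0.0488  0.044 ]
 [ 0.4639 -0.0803  0.044 ]
 [ 0.4486  0.0376  0.044 ]]
0.124 -81.99
0.2344 -172.27
0.1188 97.41
0.2332 9.01
origin [ 0.57934264 -0.00099148]
```

View pics/ov1.png

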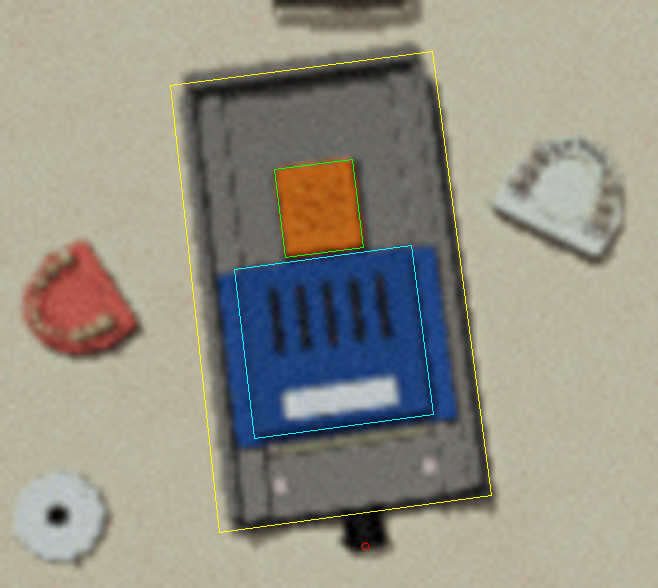

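Run:
```python
from h import *
d=pickle.load(open("cams0.pkl","rb"))
for n in d:
    c=d[n];R=cv2.Rodrigues(np.array(c["rvec"],float))[0];t=np.array(c["tvec"],float).reshape(3)
    print(n,(-R.T@t).round(3),"fwd",R[2].round(3),c["intrinsics"][0][0])
c=d["top"]
for p in [(365,145),(368,430),(372,233),(480,160),(432,165),(620,230),(255,470),(635,145),(640,432)]: print(p,ray(c,[p],0)[0].round(3))
s=d["side"]
print("side on plane0:");
for p in [(60,232),(370,235),(380,470),(5,280),(395,294)]: print(p,[ray(s,[p],z)[0].round(3).tolist() for z in (0,.1,.2,.3,.4)])
print("turq/strip/box in side",proj(s,[ray(c,[(372,233)],0.02)[0],ray(c,[(368,430)],0)[0],ray(c,[(365,145)],0)[0],[.617,.004,.04],[.18,-.62,.22]]).round())
```

```text
side [ 0.492 -1.151  0.635] fwd [ 0.031  0.876 -0.481] 490.03533545832005
top [ 0.372 -0.107  0.951] fwd [ 0.175 -0.014 -0.984] 435.60615995618605
wrist [ 0.25  -0.605  0.384] fwd [-0.255 -0.071 -0.964] 393.84154325511565
(365, 145) [ 0.767 -0.237  0.   ]
(368, 430) [ 0.147 -0.227  0.   ]
(372, 233) [ 0.56  -0.247  0.   ]
(480, 160) [ 0.731 -0.501  0.   ]
(432, 165) [ 0.719 -0.389 -0.   ]
(620, 230) [ 0.566 -0.802  0.   ]
(255, 470) [0.073 0.003 0.   ]
(635, 145) [ 0.766 -0.861  0.   ]
(640, 432) [ 0.142 -0.787  0.   ]
side on plane0:
(60, 232) [[-0.201, 0.129, 0.0], [-0.092, -0.072, 0.1], [0.017, -0.274, 0.2], [0.126, -0.475, 0.3], [0.235, -0.677, 0.4]]
(370, 235) [[0.691, 0.054, 0.0], [0.66, -0.136, 0.1], [0.628, -0.326, 0.2], [0.597, -0.515, 0.3], [0.566, -0.705, 0.4]]
(380, 470) [[0.601, -0.689, 0.0], [0.584, -0.762, 0.1], [0.567, -0.834, 0.2], [0.55, -0.907, 0.3], [0.533, -0.98, 0.4]]
(5, 280) [[-0.233, -0.126, 0.0], [-0.119, -0.288, 0.1], [-0.005, -0.449, 0.2], [0.109, -0.61, 0.3], [0.224, -0.771, 0.4]]
(395, 294) [[0.707, -0.237, 0.0], [0.673, -0.381, 0.1], [0.639, -0.525, 0.2], [0.605, -0.669, 0.3], [0.572, -0.813, 0.4]]
turq/strip/box in side [[329. 291.]
 [148. 299.]
 [421. 293.]
 [346. 231.]
 [ 71. 332.]]
```

The white panel in the side view isn't seen by the top camera, so it must be at about z≥0.35, y<−0.6. I'll pull in towards +y first, then swing round to the tab with the fingers closing.

Call:
{"fn": "servo_tool", "kwargs": {
  "increments": [
    [[0.019,-0.047,0,0,0,0,-1],[0.038,-0.095,0,0,0,0,-1],[0.057,-0.142,0,0,0,0,-1],[0.076,-0.19,0,0,0,0,-1],[0.076,-0.19,0,0,0,0,-1],[0.115,-0.208,0,0,0,1,-1],[0.155,-0.226,0,0,0,2,-1],[0.195,-0.244,0,0,0,3,-1],[0.235,-0.262,0,0,0,4,-1],[0.275,-0.28,0,0,0,5,-1],[0.314,-0.298,0,0,0,6,-1],[0.354,-0.324,0,0,0,7,-1],[0.394,-0.35,0,0,0,8,-1],[0.434,-0.377,0,0,0,8.25,-1],[0.474,-0.403,0,0,0,8.25,-1],[0.514,-0.43,0.02,0,0,8.25,-1],[0.554,-0.456,0.04,0,0,8.25,-1],[0.593,-0.482,0.06,0,0,8.25,-1],[0.593,-0.482,0.08,0,0,8.25,-1],[0.593,-0.482,0.08,0,0,8.25,-1]]
  ],
  "squeeze": 20
}}

```text
time_s: 2.15
tool_pos: [0.6147, 0.0052, 0.1386]
tool_rot: [-179.8, 0.4, 8.1]
force: [-0.2, -0.9, -0.7]
grip_width: 0.0006
```

Run:
```python
from h import *
from cell import env
o=env.get_obs();print(o["tool_pos"],o["tool_rot"])
d={n:env.read_camera(n) for n in("wrist","side")}
pickle.dump(d,open("cams1.pkl","wb"))
c=d["wrist"];f=c["frame"];cv2.imwrite("pics/wrist1.png",f);cv2.imwrite("pics/side1.png",d["side"]["frame"])
hsv=cv2.cvtColor(f,cv2.COLOR_BGR2HSV)
m=cv2.inRange(hsv,(5,150,80),(18,255,255))
k=max(cv2.findContours(m,0,2)[0],key=cv2.contourArea);r=cv2.minAreaRect(k)
print(r,ray(c,cv2.boxPoints(r),.04).round(4))
```

```text
[0.61467395 0.00519199 0.13857179] [-179.83490371    0.36820503    8.0806026 ]
((323.9999694824219, 230.5), (51.99999237060547, 60.99999237060547), 0.0) [[ 0.5953  0.0182  0.04  ]
 [ 0.6381  0.0235  0.04  ]
 [ 0.6429 -0.0109  0.04  ]
 [ 0.6004 -0.0178  0.04  ]]
```

View pics/wrist1.png

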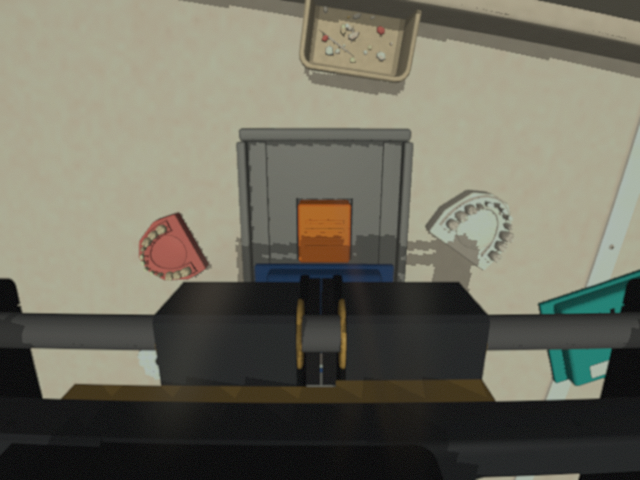

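View pics/side1.png

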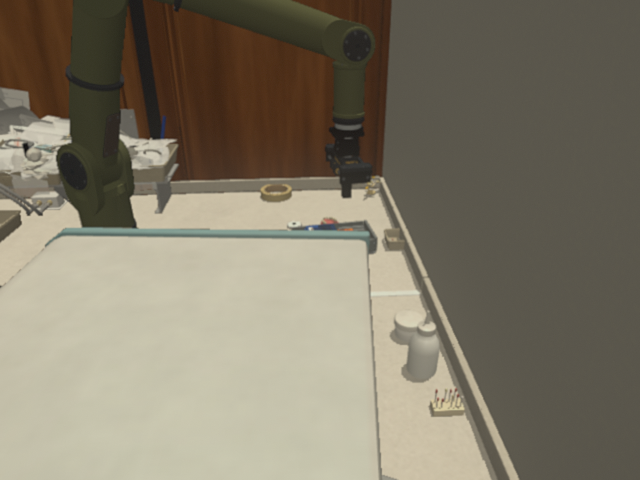

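The tab is at wrist pixels (324,230), giving (0.619, 0.003); this agrees with the top view, and the size of 36×43 mm fits. Descending to just above it.

Call:
{"fn": "servo_tool", "kwargs": {
  "increments": [
    [[0.003,0,0.02,0,0,0,-1],[0.003,0,0.045,0,0,0,-1],[0.003,0,0.065,0,0,0,-1],[0.003,0,0.08,0,0,0,-1],[0.003,0,0.088,0,0,0,-1],[0.003,0,0.088,0,0,0,-1]]
  ]
}}

```text
time_s: 2.85
tool_pos: [0.619, 0.0029, 0.0543]
tool_rot: [180.0, 0.0, 7.8]
force: [0.3, 0.0, -0.3]
grip_width: 0.0006
```

Call:
{"fn": "servo_tool", "kwargs": {
  "increments": [
    [[0,0,0.006,0,0,0,-1],[0,0,0.012,0,0,0,-1],[0,0,0.016,0,0,0,-1],[0,0,0.019,0,0,0,-1],[0,0,0.021,0,0,0,-1],[0,0,0.023,0,0,0,-1],[0,0,0.023,0,0,0,-1]]
  ]
}}

```text
time_s: 3.55
tool_pos: [0.6197, 0.0038, 0.0316]
tool_rot: [180.0, -0.0, 7.9]
force: [-0.9, 0.7, 2.8]
grip_width: 0.0004
```

Call:
{"fn": "servo_tool", "kwargs": {
  "increments": [
    [[0,0,0.002,0,0,0,-1],[0,0,0.004,0,0,0,-1],[0,0,0.005,0,0,0,-1],[0,0,0.005,0,0,0,-1]]
  ]
}}

```text
time_s: 3.95
tool_pos: [0.6197, 0.0039, 0.0284]
tool_rot: [179.9, -0.0, 7.9]
force: [-4.3, -0.5, 13.4]
grip_width: 0.0004
```

Bottomed at z = 0.0284 with 13 N, so the tab is down. Lifting to look before going to the front of the crown.

Call:
{"fn": "servo_tool", "kwargs": {
  "increments": [
    [[0,0,-0.02,0,0,0,-1],[0,0,-0.06,0,0,0,-1],[0,0,-0.085,0,0,0,-1],[-0.04,0,-0.085,0,0,0,-0.08],[-0.08,0,-0.085,0,0,0,-0.08],[-0.125,0,-0.085,0,0,0,-0.08],[-0.125,0,-0.085,0,0,0,-0.08]]
  ]
}}

```text
time_s: 4.65
tool_pos: [0.4879, -0.0146, 0.1088]
tool_rot: [179.8, 0.5, 7.8]
force: [-0.5, 1.0, 0.5]
grip_width: 0.0248
```

Run:
```python
from h import *
from cell import env
o=env.get_obs();print(o["tool_pos"],o["tool_rot"],o["force"],o["grip_width"])
d={n:env.read_camera(n) for n in("wrist","top")}
pickle.dump(d,open("cams2.pkl","wb"))
c=d["wrist"];f=c["frame"]
cv2.imwrite("pics/wrist2.png",f);cv2.imwrite("pics/top2.png",d["top"]["frame"])
hsv=cv2.cvtColor(f,cv2.COLOR_BGR2HSV)
m=cv2.inRange(hsv,(5,150,80),(18,255,255))
k=max(cv2.findContours(m,0,2)[0],key=cv2.contourArea);r=cv2.minAreaRect(k);b=cv2.boxPoints(r)
for z in(.04,.028):
    P=ray(c,b,z);print(z,P.mean(0).round(4),[np.linalg.norm(P[i]-P[i-1]).round(4) for i in range(4)])
```

```text
[ 0.48785672 -0.01464856  0.10883208] [179.83285393   0.53543269   7.82574501] [-0.46109905  0.99636626  0.48834917] 0.024837394635646947
0.04 [0.6092 0.0018 0.04  ] [np.float64(0.0314), np.float64(0.0332), np.float64(0.0315), np.float64(0.0343)]
0.028 [0.6117 0.0021 0.028 ] [np.float64(0.0331), np.float64(0.035), np.float64(0.0331), np.float64(0.0361)]
```

View pics/wrist2.png

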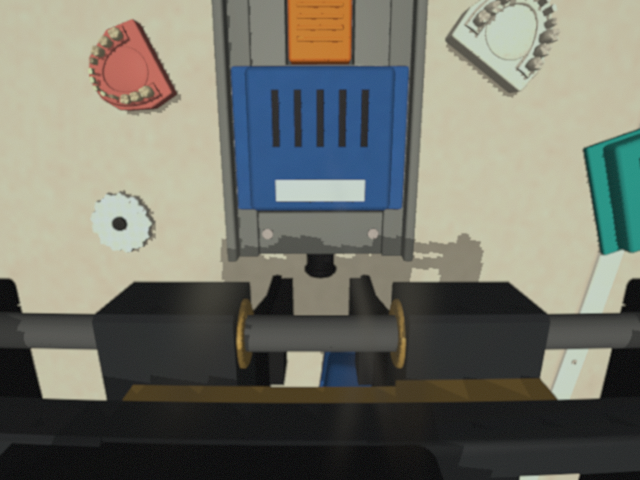

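The tab now shows the right width at its lowered height (35–36 mm at z=0.028), and the cover is still seated, its front edge at wrist row 208. Descending in front of the crown.

Call:
{"fn": "servo_tool", "kwargs": {
  "increments": [
    [[-0.004,0,0.02,0,0,0,-0.08],[-0.004,0,0.04,0,0,0,-0.08],[-0.004,0,0.055,0,0,0,-0.08],[-0.004,0,0.065,0,0,0,-0.08],[-0.004,0,0.07,0,0,0,-0.08],[-0.004,0,0.07,0,0,0,-0.08],[-0.004,0,0.07,0,0,0,-0.08]]
  ]
}}

```text
time_s: 5.45
tool_pos: [0.4922, -0.0136, 0.042]
tool_rot: [-180.0, -0.1, 7.9]
force: [1.1, -0.0, 0.6]
grip_width: 0.0398
```

Call:
{"fn": "servo_tool", "kwargs": {
  "increments": [
    [[0.005,0,0,0,0,0,-0.08],[0.01,0,0,0,0,0,-0.08],[0.014,0,0,0,0,0,-0.08],[0.018,0,0,0,0,0,-0.08],[0.022,0,0,0,0,0,-0.08],[0.026,0,0,0,0,0,-0.08],[0.03,0,0,0,0,0,-0.08],[0.035,0,0,0,0,0,-0.08],[0.04,0,0,0,0,0,-0.08],[0.04,0,0,0,0,0,-0.08]]
  ]
}}

```text
time_s: 6.45
tool_pos: [0.5324, -0.008, 0.0416]
tool_rot: [-180.0, -0.1, 7.9]
force: [-0.4, -0.0, -0.3]
grip_width: 0.0404
```

Run:
```python
from h import *
from cell import env
o=env.get_obs();print(o["tool_pos"],o["tool_rot"],o["force"],o["grip_width"])
c=env.read_camera("wrist");cv2.imwrite("pics/wrist3.png",c["frame"])
```

```text
[ 0.53235124 -0.00798687  0.04160832] [-1.79975123e+02 -9.45378630e-02  7.90889425e+00] [-0.42793488 -0.03883262 -0.28091849] 0.04040159112701349
```

View pics/wrist3.png

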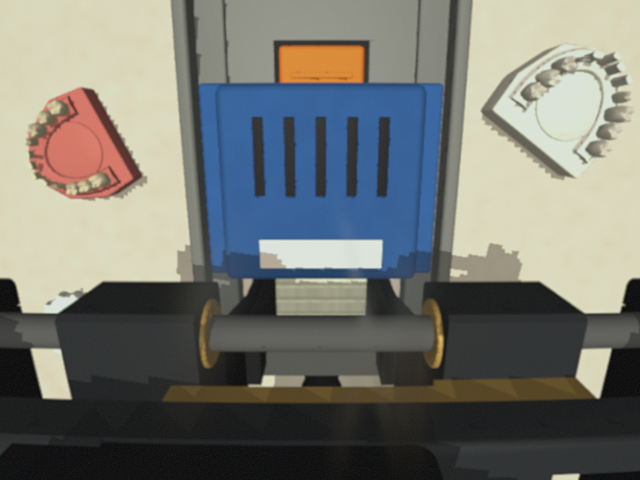

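The cover is sliding squarely over the lowered tab (tab at 322,62; cover's rear edge at row 84), and the white filter shows at (322,297). Pushing on, slower at the end.

Call:
{"fn": "servo_tool", "kwargs": {
  "increments": [
    [[0.005,0,0,0,0,0,-0.08],[0.01,0,0,0,0,0,-0.08],[0.015,0,0,0,0,0,-0.08],[0.02,0,0,0,0,0,-0.08],[0.025,0,0,0,0,0,-0.08],[0.03,0,0,0,0,0,-0.08],[0.035,0,0,0,0,0,-0.08],[0.04,0,0,0,0,0,-0.08],[0.044,0,0,0,0,0,-0.08],[0.047,0,0,0,0,0,-0.08],[0.05,0,0,0,0,0,-0.08],[0.052,0,0,0,0,0,-0.08],[0.054,0,0,0,0,0,-0.08],[0.056,0,0,0,0,0,-0.08],[0.057,0,0,0,0,0,-0.08],[0.057,0,0,0,0,0,-0.08]]
  ]
}}

```text
time_s: 8.1
tool_pos: [0.5879, -0.0004, 0.0416]
tool_rot: [180.0, -0.0, 7.9]
force: [-0.6, -0.3, 0.1]
grip_width: 0.0402
```

Run:
```python
from h import *
from cell import env
o=env.get_obs();print(o["tool_pos"],o["tool_rot"],o["force"],o["grip_width"])
c=env.read_camera("wrist");cv2.imwrite("pics/wrist4.png",c["frame"])
```

```text
[ 5.87886278e-01 -4.45449023e-04  4.15773882e-02] [ 1.79997748e+02 -2.98326364e-02  7.89761980e+00] [-0.63195499 -0.27854458  0.13698666] 0.0402176724781679
```

View pics/wrist4.png

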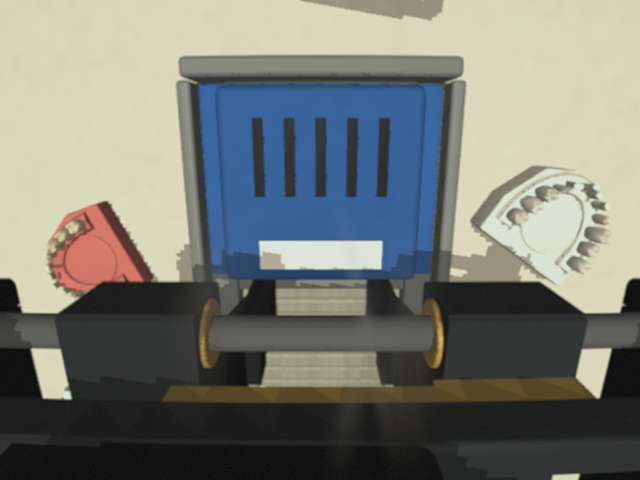

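The cover is nearly at the end stop (rear edge at row 84, stop at row 67). I'll nudge 4 mm more and watch the force.

Call:
{"fn": "servo_tool", "kwargs": {
  "increments": [
    [[0.001,0,0,0,0,0,-0.08],[0.002,0,0,0,0,0,-0.08],[0.003,0,0,0,0,0,-0.08],[0.004,0,0,0,0,0,-0.08],[0.004,0,0,0,0,0,-0.08]]
  ]
}}

```text
time_s: 8.65
tool_pos: [0.5894, -0.0003, 0.0414]
tool_rot: [180.0, 0.3, 7.9]
force: [-7.2, -1.3, 7.4]
grip_width: 0.0397
```

The end stop is reached (7 N). Backing off, then lifting away.

Call:
{"fn": "servo_tool", "kwargs": {
  "increments": [
    [[-0.008,0,0,0,0,0,-0.08],[-0.025,0,0,0,0,0,-0.08],[-0.035,0,-0.01,0,0,0,-0.08],[-0.06,0,-0.04,0,0,0,-0.08],[-0.1,0,-0.08,0,0,0,-0.08],[-0.13,0,-0.12,0,0,0,-0.08],[-0.13,0,-0.15,0,0,0,-0.08],[-0.13,0,-0.15,0,0,0,-0.08],[-0.13,0,-0.15,0,0,0,-0.08]]
  ]
}}

```text
time_s: 9.55
tool_pos: [0.4636, -0.0181, 0.1924]
tool_rot: [179.9, -0.2, 7.9]
force: [-0.4, -0.3, 0.3]
grip_width: 0.0399
```

Run:
```python
from h import *
from cell import env
o=env.get_obs();print(o["time_s"],o["tool_pos"],o["force"])
c=env.read_camera("wrist");f=c["frame"];cv2.imwrite("pics/wrist5.png",f)
hsv=cv2.cvtColor(f,cv2.COLOR_BGR2HSV)
m=cv2.inRange(hsv,(105,120,50),(125,255,255));m[270:]=0
k=max(cv2.findContours(m,0,2)[0],key=cv2.contourArea);r=cv2.minAreaRect(k)
P=ray(c,cv2.boxPoints(r),.036)
a=np.radians(7.9);Rt=np.array([[np.cos(a),np.sin(a)],[-np.sin(a),np.cos(a)]])
print("box frame",((P[:,:2]-[.5809,-.0017])@Rt.T).round(4))
t=env.read_camera("top");cv2.imwrite("pics/top5.png",t["frame"])
```

```text
9.55 [ 0.46362762 -0.01814334  0.19236079] [-0.41827913 -0.30264454  0.26000524]
box frame [[ 0.0472  0.0491]
 [ 0.0471 -0.0492]
 [ 0.0167 -0.0502]
 [ 0.0168  0.0502]]
```

View pics/wrist5.png

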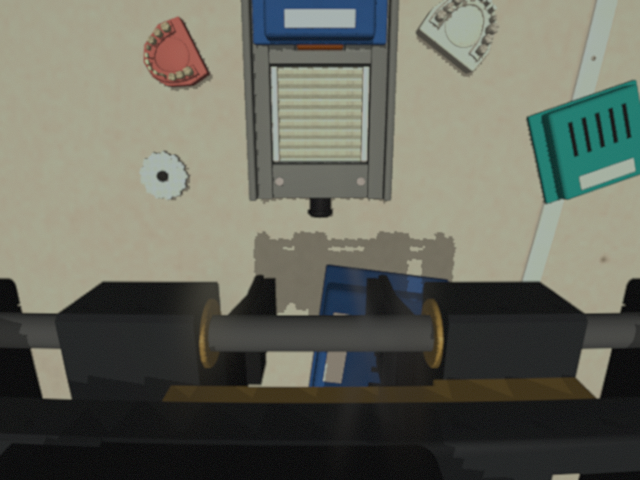

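View pics/top5.png

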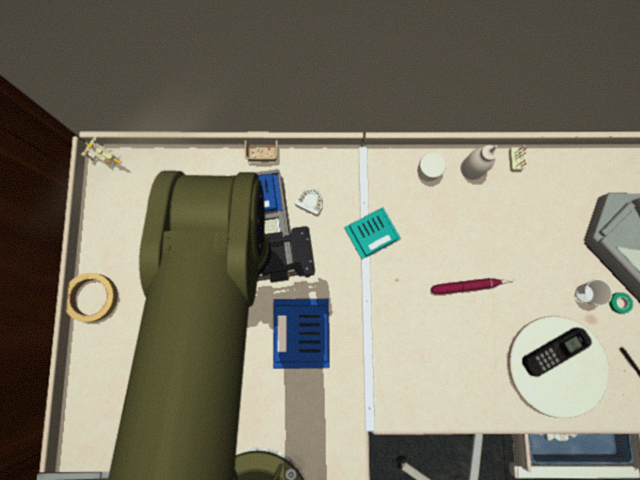

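The cover's front edge measures box x = 17 mm (wrist row 45), so its origin is at about 58 mm. The whole filter is uncovered, the bystanders are in place and the arm is clear.

Run:
```python
from cell import env
print(env.sign_off())
```

```text
the job is handed in; nothing more can be done
None
```

I pressed the orange tab down with closed fingers until it bottomed out (tool tip at z = 28.4 mm with 13 N). Then I pushed the small blue cover over it to the end stop, where the force rose to about 7 N, and backed the arm clear. I handed the job in just after 9.5 s on the clock, and `env.sign_off()` gave no verdict.

**Last checks:**
- **Cover:** its origin measured about 58 mm in box x (50 mm needed, stop at 59 mm), straight between the rails. I judged it flat from the picture only.
- **Filter bay:** fully uncovered in the wrist picture.
- **Tab:** seen at its lowered height before the push. At the end it was mostly hidden under the cover, so I couldn't measure it directly, though the cover slid over it without snagging.
- **Bystanders:** the cast, denture, wheel, jar and handpiece look unmoved in the last pictures, but I did not measure them to the millimetre.
- **Robot:** clear of everything, with the tool tip at z = 0.19 m and no contact force.

**Disagreement:** the box outline drawn at the stated 122 mm width came out a few millimetres too wide on the left in the top picture. The tab and cover positions agreed to about 2 mm, so I worked from those.

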